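# Set up a pull solenoid for its pull-in test at the parts counter

### The arm

A 7-joint arm with a two-finger parallel gripper is mounted at the origin on the work surface. World frame = base frame: x ahead of the robot, y to its left, z up, the work surface at z = 0. Lengths are in m, angles in rad, forces in N, time in s.
With the tool pointing down it reaches from about 0.35 to 0.9 m from the base axis. Payload 19.9 kg.
Tool frame: the origin (TCP) lies where the fingers leave the gripper's body, on its centre line; the fingertips stand 73 mm ahead of it and the grasp point (between the pads) lies 54 mm ahead of it; z points along the fingers, y is the line along which they close (so a half turn about z gives the same grasp; the last joint's range is limited). The gripper opens to 85 mm and grips with 20 to 120 N. Pads are 22 mm wide; open, the fingers measure 114 mm over their backs; the gripper's body (76 mm by 85 mm) begins 54 mm behind the grasp point. The pads swing forward as they close: fully open they stand 13 mm farther back than shut.
Start: joints at [1.175, 0.417, -0.01, 1.614, 0.005, 1.111, -0.053], TCP at [0.217, -0.586, 0.304] pointing down, gripper open.
Joint ranges: [-2.81, 2.81], [-0.39, 2.02], [-1.27, 1.25], [0.06, 2.57], [-1.19, 4.33], [0.19, 2], [-2.82, 2.82]. Speed limits (rad/s): [1.89, 1.89, 2.39, 2.39, 3.01, 3.01, 3.01].

### API

Orientations are given as a rotation vector (axis times angle).
In Python, from rig import get_obs, optics, r gives the robot as it stands. The module is installed in compiled form; this text tells all that it offers.
- The arm moves only by the tool jog_arm, never from a script. Its argument "increments" is a list of rows, each an object with "rotation": the turn, a rotation vector about the tool's x, y, z in degrees, a list of three; "linear": the shift along the tool's x, y, z in units of 25 mm (1.0 is 25 mm), a list of three; "grip": the closure, from -1 (fully open) to 1 (shut). A call has 1 to 12 rows; each row shifts and turns the commanded pose from where the row before left it, along the tool's axes as they then stand; what a row does not reach is not made up. A row lasts 1/10 s, in which the tool goes at most 50 mm and 8.59 degrees, less where a joint would pass 70% of its speed; a pose out of reach is approached as far as the arm can. A call is refused whole if a number of a shift passes 1 or a number of a turn 8.59, either way. A call with a gripper value outside its range is refused whole. The fingers move at their own pace and stop on an object; the grip force is fixed at half the most. Time passes only in rows, so rows that do not move let the fingers close. It gives the time, the measured TCP pose, the force, the opening and the grip force at its end, in the units of the state.
- get_obs(): the state, without advancing time (a new reading comes with each control period).
- optics.get_image(name): name is "scene" or "top" or "wrist"; returns a dict with "color" (384x512x3 uint8, red, green, blue), "mtx" (3x3 intrinsics, pixels), "k1" (the pictures are not rectified: a ray, as slopes to the right and down, at radius r is drawn at 1 + k1 r^2 times it, then the intrinsics apply), "origin" and "rotation" of the camera in the world; the wrist camera has in their place "hand_eye" (4x4, takes a point from camera to tool coordinates, whose origin is the TCP and whose axes are the flange's). Camera axes: x right, y down, z forward; pixel columns grow to the right and rows downward; lengths in m; the calibration is good to about 2 mm. A picture is of the moment at which its call begins: read the wrist's pose just before it. There is no depth.
- r.sign_off(): hands the job in; it is judged then, once.
The state is a dict: "clock": time; "joint_positions": joint angles; "qvel": joint speeds; "tau": joint torques, N m; "eef_pos": TCP position; "tcp_rot": TCP orientation; "force": force on the tool from outside, world axes, zero at the start; "ft_torque": the same for the moment, N m; "grip_width": finger opening in m; "gripper_force": force on a finger pad.
Only numpy, scipy, OpenCV 4.12 (cv2) and the standard library are available. Lean on these libraries where they do the work, as an engineer would, in place of code of your own. Each camera call takes 0.05 s, during which the arm holds its last target. There are 200 camera calls.

### The job

A customer's pull solenoid stands on the test set, to be held at its working stroke for a pull-in test: first turn the test set's selector knob to the click position marked with two strokes. Then draw the solenoid's steel plunger straight up out of its bore, without forcing it sideways, until the groove turned round it has just come fully into view above the nose, and finish while still holding it there. Leave the other things on the counter alone.

Things in the scene. Friction and masses are not known exactly. Their poses are not given: they have to be found in the camera images.
- tester: Test set: flat grey steel case, 200 (x) by 340 (y) by 55 mm high, fixed to the counter; origin at the centre of its underside, z up, +x away from the operator, y along its width. On its top: the selector at x -10, y -105 mm on a black panel; the bare test deck round x 0, y 95 mm with two brass rails along x.
- selector (a joint): Angle of the black selector knob, rad, growing clockwise seen from above. Spring click stops at 0 (off, white ring), 0.6 (one white stroke), 1.2 (two strokes), 1.8 (three strokes), end stops just beyond; the humps between take about 0.07 N m. Starts at off or one stroke. The marks lie on the panel, 34 mm from the knob's axis, each 10 mm long.
- selector_grip (a point): Point on the selector's vertical axis 33 mm above the case's top, where to grip it; x axis along the grip bar to its end with the white pointer line, z up. The bar is 42 mm long, 14 wide and stands 12 to 38 mm above the case, on a skirt 44 mm across. In the test set's frame the pointer heads at 0.9 rad (counterclockwise from +x) minus the joint value.
- solenoid: Pull solenoid under test: upright steel can, 47 mm across, on a black holder 56 by 92 by 10 mm clamped immovably somewhere along the rails; origin at the centre of the holder's underside, on the case's top, z up along the bore. The can ends at 70 mm; a nose 29 mm across (37 mm hexagon nut at its foot) reaches 84 mm. Bore 17.2 mm wide, 68 mm deep from the nose's face.
- nose (a point): Centre of the bore's mouth in the top face of the solenoid's nose (84 mm above the solenoid's origin); z up along the bore.
- plunger: The solenoid's plunger: loose plain steel rod, 16 mm in diameter, 116 mm long, about 0.18 kg, seated on the bore's floor with 48 mm standing out of the nose; clevis slot and cross pin at its top. It slides in the bore with 1.2 mm play and drops back if let go. Origin at the centre of its lower end, z up along it; its turn about z is arbitrary.
- plunger_grip (a point): Point on the plunger's axis 96 mm above its lower end (28 mm above the nose's face when home), a good height for the middle of the pads.
- groove (a point): Centre of the groove turned round the plunger, 36 mm above its lower end; the groove is 4 mm wide and 1.8 mm deep. With the plunger home it is hidden in the bore, 32 mm below the nose's face; it is just fully in view when this point is 2 mm above the face.
- stock_tray: Bystander: wooden tray with six compartments of small parts, 260 by 200 by 55 mm, loose on the counter; origin at the centre of its underside.
- stock_carton: Bystander: small cardboard box, 90 by 70 by 60 mm, loose; origin at the centre of its underside.
- spare_solenoid: Bystander: a smaller solenoid standing loose on the counter, 33 mm in diameter, 68 mm high; origin at the centre of its underside.

How it is judged:
On the way, in this order (a step that is already met when the one before it is completed fails the run):
1. the selector stands at the two-stroke click stop, the plunger still home (value of joint selector between 1.05 and 1.35 rad and z of groove in the frame of nose below -0.026 m), for 0.2 s.
2. the plunger is drawn up until its groove shows above the nose (z of groove in the frame of nose above 0 m), for 0.1 s.
At the end, for the whole second after the job is handed in: Through the last second the still gripper holds the plunger (finger force over 2 N), in line with the bore (0.07 rad; wall force under 30 N), the middle of its groove 0 to 7 mm above the nose's face; the selector is within 0.15 rad of two strokes (1.2) (value of joint selector between 1.05 and 1.35 rad and z of groove in the frame of nose between 0 and 0.007 m and horizontal distance between groove and nose below 0.004 m and angle between the z axis of plunger and the z axis of nose, either way round below 0.07 rad and contact force between the fingers and plunger above 2 N and contact force between plunger and solenoid below 30 N and linear speed of plunger below 0.01 m/s); the arm keeps its last pose, push and grip.
It fails at once if the plunger is lifted before the selector is at two strokes (z of groove in the frame of nose above -0.02 m and (value of joint selector below 1 rad or value of joint selector above 1.4 rad)).
It fails at once if the plunger is drawn far past the groove (z of groove in the frame of nose above 0.016 m).
It fails at once if the plunger is jammed or forced against its bore: contact forces on the bore wall add up to over 70 N (contact force between plunger and solenoid above 70 N).
It fails at once if a bystander is moved by over 20 mm (distance of any of stock_tray, stock_carton, spare_solenoid from where it was at the start of the episode above 0.02 m).
It also fails if it takes over 54 s, if anything falls off the work surface, if the arm or the gripper's body presses on something with over 40 N, if the wrist force passes 120 N, or if a joint passes its speed limit or range.

## Working session

There is one attempt and no reset: what is moved stays moved. The work goes in short steps, Python scripts to look and compute and a tool call to move; the robot and the scene stay as the last step left them, time stands still between calls to the robot, and variables do not carry over. Pictures are saved under pics/ and viewed, at most 10 in all, crops included, and the job is handed in when it is done.

Besides the shell and the picture viewer there is one more tool, called by a JSON object that holds its "op" and its "data". jog_arm: Moves the arm, as the interface text tells. Its arguments: {"type":"object","properties":{"increments":{"type":"array","items":{"type":"object","properties":{"rotation":{"type":"array","items":{"type":"number"}},"linear":{"type":"array","items":{"type":"number"}},"grip":{"type":"number"}}}}},"required":["increments"]}

```bash
mkdir -p pics
python3 - <<'E'
from rig import get_obs, optics, r
import cv2,pickle,numpy as np
o=get_obs();print({k:np.round(v,4) for k,v in o.items()})
d={}
for n in ["scene","top","wrist"]:
    im=optics.get_image(n);d[n]=im
    print(n,{k:np.round(v,4).tolist() for k,v in im.items() if k!="color"})
pickle.dump((o,d),open("d0.pkl","wb"))
a=cv2.resize(d["scene"]["color"],(800,600));b=cv2.resize(d["top"]["color"],(800,600),interpolation=cv2.INTER_CUBIC)
cv2.imwrite("pics/top.png",b[:,:,::-1])
w=d["wrist"]["color"];cv2.imwrite("pics/sw.png",np.vstack([np.hstack([cv2.resize(d["scene"]["color"],(400,300)),cv2.resize(w,(400,300))])])[:,:,::-1])
E
```

```text
{'clock': np.float64(0.0), 'joint_positions': array([ 1.1745,  0.418 , -0.0103,  1.6142,  0.0047,  1.1107, -0.053 ]), 'qvel': array([ 0.0015, -0.0008, -0.0009,  0.001 ,  0.0005,  0.0001, -0.0007]), 'tau': array([ 0.00000e+00, -8.64453e+01,  6.79100e-01, -4.34902e+01,
        1.92000e-02,  7.40000e-03, -1.00000e-04]), 'eef_pos': array([ 0.217 , -0.5858,  0.3033]), 'tcp_rot': array([-3.0911e+00, -5.5420e-01,  5.0000e-04]), 'force': array([-0.3685, -0.1187, -0.1605]), 'ft_torque': array([0.0017, 0.0618, 0.0427]), 'gripper_force': np.float64(0.0), 'grip_width': np.float64(0.0854)}
scene {'mtx': [[437.9001, 0.0, 252.4719], [0.0, 437.9001, 191.9867], [0.0, 0.0, 1.0]], 'k1': 0.0545, 'origin': [0.9899, -0.4282, 1.1681], 'rotation': [-2.4097, -1.0169, 0.2707]}
top {'mtx': [[475.8286, 0.0, 258.7123], [0.0, 475.8286, 199.611], [0.0, 0.0, 1.0]], 'k1': -0.1677, 'origin': [0.424, 0.008, 1.4104], 'rotation': [-2.2, 2.1409, -0.0724]}
wrist {'mtx': [[337.6746, 0.0, 256.9566], [0.0, 337.6746, 188.2112], [0.0, 0.0, 1.0]], 'k1': 0.013, 'hand_eye': [[-0.0003, -0.9464, -0.3229, 0.082], [1.0, -0.0005, 0.0006, 0.0006], [-0.0007, -0.3229, 0.9464, -0.0702], [0.0, 0.0, 0.0, 1.0]]}
```

View pics/top.png

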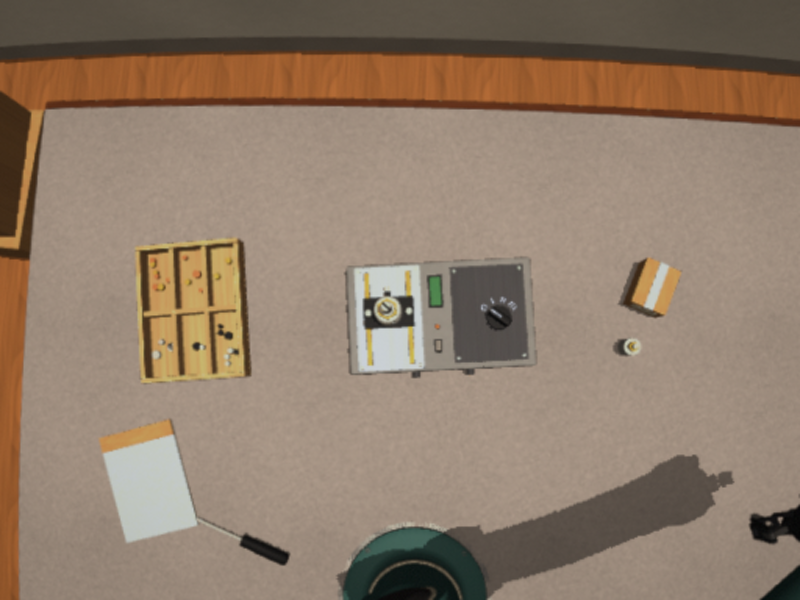

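View pics/sw.png

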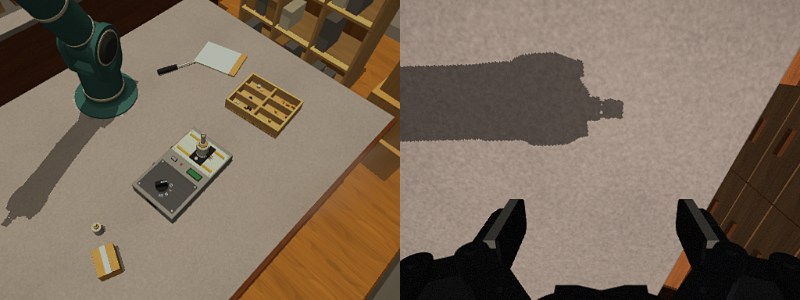

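The top view shows the case with corners near (347,267), (528,258), (536,364), (353,374) (in 800x600 px), the knob at (498,316) and the plunger at (387,310). I'll enlarge a crop next.

```bash
cat > h.py <<'E'
import numpy as np,cv2,pickle
from scipy.spatial.transform import Rotation as R
def ray(im,uv,pose=None):
    """uv native px -> origin, world direction; pose=(eef_pos,tcp_rot) for wrist"""
    m=im["mtx"];d=(np.array(uv,float)-m[:2,2])/m[0,0]
    s=d.copy()
    for _ in range(20): s=d/(1+im["k1"]*(s@s))
    v=np.array([*s,1])
    if pose is not None:
        T=np.eye(4);T[:3,:3]=R.from_rotvec(pose[1]).as_matrix();T[:3,3]=pose[0];T=T@im["hand_eye"]
        return T[:3,3],T[:3,:3]@v
    rot=np.array(im["rotation"]);rot=R.from_rotvec(rot).as_matrix() if rot.size==3 else rot
    return np.array(im["origin"]),rot@v
def at(im,uv,z,pose=None):
    o,v=ray(im,uv,pose);return o+v*(z-o[2])/v[2]
E
python3 - <<'E'
import pickle,cv2,numpy as np
o,d=pickle.load(open("d0.pkl","rb"))
t=d["top"]["color"][160:244,218:348];cv2.imwrite("pics/topc.png",cv2.resize(t,(780,504),interpolation=cv2.INTER_CUBIC)[:,:,::-1])
from h import *
for n,u in dict(a=(347,267),b=(528,258),c=(536,364),dd=(353,374)).items(): print(n,at(d["top"],np.array(u)*.64,.055).round(4))
E
```

```text
a [0.6174 0.1403 0.055 ]
b [ 0.643  -0.1932  0.055 ]
c [ 0.4481 -0.2106  0.055 ]
dd [0.4211 0.1227 0.055 ]
```

View pics/topc.png

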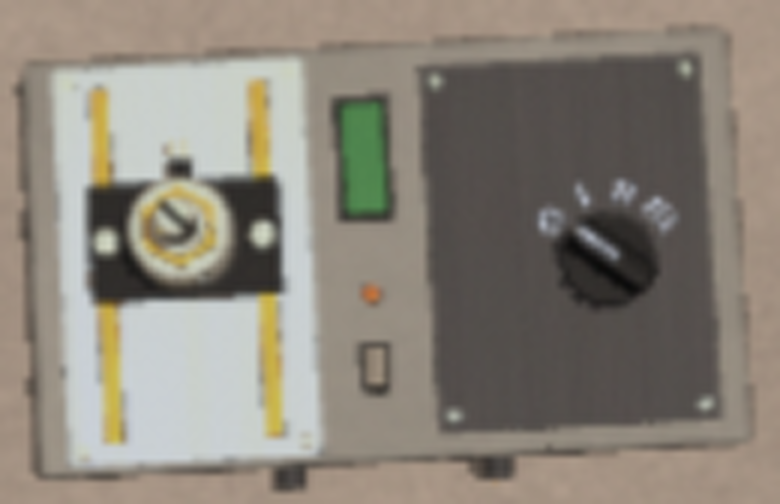

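```bash
cat >> h.py <<'E'
def cap(*ns):
    from rig import get_obs,optics
    o=get_obs();d={n:optics.get_image(n) for n in ns};return o,d
def togo(o,p,head=None):
    """shift in tool axes (25 mm units) to TCP p; z-turn degrees to x heading"""
    M=R.from_rotvec(o["tcp_rot"]).as_matrix()
    h=np.arctan2(M[1,0],M[0,0]); out=[(M.T@(np.array(p)-o["eef_pos"])/.025).round(3)]
    if head is not None: out.append(round(float(np.degrees(h-head)),2))
    tilt=np.degrees(np.cross(M[:,2],[0,0,-1])); out.append(("tilt in tool",(M.T@tilt).round(2)))
    return out
E
python3 - <<'E'
from h import *
o,d=pickle.load(open("d0.pkl","rb"));t=d["top"]
f=lambda u:np.array(u)/6+[218,160]-.4
print("knob skirt",at(t,f((606,258)),.065),"plunger top",at(t,f((180,222)),.187),"holder",at(t,f((185,238)),.065))
for n,u in dict(tl=(20,62),tr=(728,30),br=(748,443),bl=(37,473)).items(): print(n,at(t,f(u),.055).round(4))
# pose after turning
h=.98;oo=dict(o);M=np.column_stack([[np.cos(h),np.sin(h),0],[np.sin(h),-np.cos(h),0],[0,0,-1]])
oo["tcp_rot"]=R.from_matrix(M).as_rotvec();print(togo(o,[.531,-.141,.30],h),togo(oo,[.531,-.141,.30]))
E
```

```text
knob skirt [ 0.53232327 -0.13786384  0.065     ] plunger top [0.53316623 0.05902363 0.187     ] holder [0.53652021 0.06151741 0.065     ]
tl [0.6201 0.1438 0.055 ]
tr [ 0.6446 -0.1961  0.055 ]
br [ 0.4467 -0.2084  0.055 ]
bl [0.4236 0.1289 0.055 ]
[array([ 17.958, -12.322,   0.143]), -35.82, ('tilt in tool', array([-0.07,  0.01,  0.  ]))] [array([21.773,  0.519,  0.13 ]), ('tilt in tool', array([0., 0., 0.]))]
```

{"op": "jog_arm", "data": {"increments": [{"rotation":[0,0,-7.2],"linear":[1,0,0],"grip":-1},{"rotation":[0,0,-7.2],"linear":[1,0,0],"grip":-1},{"rotation":[0,0,-7.2],"linear":[1,0,0],"grip":-1},{"rotation":[0,0,-7.2],"linear":[1,0,0],"grip":-1},{"rotation":[0,0,-7.2],"linear":[1,0,0],"grip":-1},{"linear":[1,0,0],"grip":-1},{"linear":[1,0,0],"grip":-1},{"linear":[1,0,0],"grip":-1},{"linear":[1,0,0],"grip":-1},{"linear":[1,0,0],"grip":-1},{"linear":[1,0,0],"grip":-1},{"linear":[1,0,0],"grip":-1}]}}

```text
$.increments[5]: bad value
```

Run:
```python
from h import *
from rig import get_obs
o=get_obs();print(o["clock"],o["eef_pos"],togo(o,[.532,-.138,.27],.97))
```

```text
0.15 [ 0.21707057 -0.5858855   0.30340917] [array([ 18.037, -12.422,   1.347]), -35.25, ('tilt in tool', array([-0.05,  0.  ,  0.  ]))]
```

{"op": "jog_arm", "data": {"increments": [{"rotation":[0,0,-7.2],"linear":[1,0,0],"grip":-1},{"rotation":[0,0,-7.2],"linear":[1,0,0],"grip":-1},{"rotation":[0,0,-7.2],"linear":[1,0,0],"grip":-1},{"rotation":[0,0,-7.2],"linear":[1,0,0],"grip":-1},{"rotation":[0,0,-7.2],"linear":[1,0,0],"grip":-1},{"rotation":[0,0,0],"linear":[1,0,0],"grip":-1},{"rotation":[0,0,0],"linear":[1,0,0],"grip":-1},{"rotation":[0,0,0],"linear":[1,0,0],"grip":-1},{"rotation":[0,0,0],"linear":[1,0,0],"grip":-1},{"rotation":[0,0,0],"linear":[1,0,0],"grip":-1},{"rotation":[0,0,0],"linear":[1,0,0],"grip":-1},{"rotation":[0,0,0],"linear":[1,0,0],"grip":-1}]}}

```text
clock: 1.35
eef_pos: [0.4157, -0.3694, 0.3037]
tcp_rot: [-2.769, -1.483, 0.0]
force: [-0.2, -0.4, -0.3]
grip_width: 0.0855
gripper_force: 0.0
```

Run:
```python
from h import *
from rig import get_obs
o=get_obs();print(o["clock"],o["eef_pos"],togo(o,[.532,-.138,.27],.97))
```

```text
1.35 [ 0.41566386 -0.36938215  0.30372365] [array([10.283, -1.258,  1.35 ]), 0.75, ('tilt in tool', array([-0.02, -0.  , -0.  ]))]
```

{"op": "jog_arm", "data": {"increments": [{"rotation":[0,0,0.75],"linear":[1,-0.13,0.13],"grip":-1},{"rotation":[0,0,0],"linear":[1,-0.13,0.13],"grip":-1},{"rotation":[0,0,0],"linear":[1,-0.13,0.13],"grip":-1},{"rotation":[0,0,0],"linear":[1,-0.12,0.13],"grip":-1},{"rotation":[0,0,0],"linear":[1,-0.12,0.13],"grip":-1},{"rotation":[0,0,0],"linear":[1,-0.12,0.13],"grip":-1},{"rotation":[0,0,0],"linear":[1,-0.12,0.13],"grip":-1},{"rotation":[0,0,0],"linear":[1,-0.12,0.13],"grip":-1},{"rotation":[0,0,0],"linear":[1,-0.12,0.13],"grip":-1},{"rotation":[0,0,0],"linear":[1,-0.12,0.13],"grip":-1},{"rotation":[0,0,0],"linear":[0.2,0,0],"grip":-1},{"rotation":[0,0,0],"linear":[0,0,0],"grip":-1}]}}

```text
clock: 2.55
eef_pos: [0.5339, -0.1418, 0.2712]
tcp_rot: [-2.778, -1.466, 0.0]
force: [-0.1, -1.0, 0.1]
grip_width: 0.0853
gripper_force: 0.0
```

Run:
```python
from h import *
o,d=cap("wrist","scene");pickle.dump((o,d),open("d1.pkl","wb"))
print(o["clock"],o["eef_pos"],togo(o,[.532,-.138,.27],.97))
cv2.imwrite("pics/w1.png",cv2.resize(d["wrist"]["color"],(800,600),interpolation=cv2.INTER_CUBIC)[:,:,::-1])
```

```text
2.55 [ 0.53392681 -0.1418232   0.27116563] [array([ 0.083, -0.15 ,  0.047]), 0.08, ('tilt in tool', array([-0.03, -0.  ,  0.  ]))]
```

View pics/w1.png

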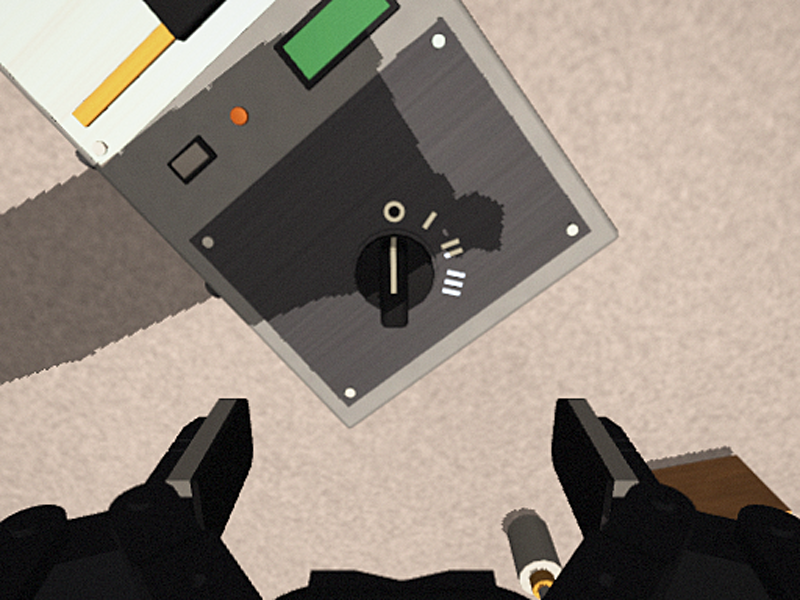

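The wrist view shows the pointer line vertical (column 394) at the ring mark (394,211), so the selector is off. The skirt spans columns 355–435, and the bar lines up with the tool's x axis.

Run:
```python
from h import *
o,d=pickle.load(open("d1.pkl","rb"));w=d["wrist"];p=(o["eef_pos"],o["tcp_rot"])
g=lambda u,z:at(w,np.array(u)*.64-.2,z,p)
ring=g((394,211),.055);h=.97
print("ring-34mm",ring-.034*np.array([np.cos(h),np.sin(h),0]))
print("pointer",g((394,237),.093),g((394,294),.093),"bar end",g((394,326),.075),g((394,326),.067))
print("skirt LR",(g((355,270),.063)+g((435,270),.063))/2, np.linalg.norm(g((355,270),.063)-g((435,270),.063)))
s=np.array([g(u,.055) for u in [(439,41),(573,230),(350,393),(208,242)]]);print("screws mean",s.mean(0))
a=s[0]-s[3],s[1]-s[2],s[1]-s[0],s[2]-s[3];print([np.degrees(np.arctan2(v[1],v[0])) for v in a],[np.linalg.norm(v) for v in a])
c,sn=np.cos(.97),np.sin(.97)
```

```text
ring-34mm [ 0.52912281 -0.14093954  0.055     ]
pointer [ 0.54543443 -0.11801386  0.093     ] [ 0.52902405 -0.14177287  0.093     ] bar end [ 0.5148717  -0.16183259  0.075     ] [ 0.51291758 -0.16447019  0.067     ]
skirt LR [ 0.53123643 -0.1388192   0.063     ] 0.04389922381582996
screws mean [ 0.53846968 -0.12307165  0.055     ]
[np.float64(4.429823499863634), np.float64(4.4473679470970655), np.float64(-85.5119424456969), np.float64(-85.69560586351068)] [np.float64(0.16108905567285653), np.float64(0.16147678207748223), np.float64(0.12091921185391626), np.float64(0.12096888480493732)]
```

Run:
```python
from h import *
from rig import get_obs
print(togo(get_obs(),[.531,-.139,.145],.977))
```

```text
[array([ 0.088, -0.176,  5.052]), -0.44, ('tilt in tool', array([-0.01,  0.02,  0.  ]))]
```

{"op": "jog_arm", "data": {"increments": [{"rotation":[0,0,-0.4],"linear":[0.09,-0.18,0.5],"grip":-1},{"rotation":[0,0,0],"linear":[0,0,0.9],"grip":-1},{"rotation":[0,0,0],"linear":[0,0,0.9],"grip":-1},{"rotation":[0,0,0],"linear":[0,0,0.9],"grip":-1},{"rotation":[0,0,0],"linear":[0,0,0.9],"grip":-1},{"rotation":[0,0,0],"linear":[0,0,0.6],"grip":-1},{"rotation":[0,0,0],"linear":[0,0,0.3],"grip":-1},{"rotation":[0,0,0],"linear":[0,0,0],"grip":-1},{"rotation":[0,0,0],"linear":[0,0,0],"grip":-1}]}}

```text
clock: 3.55
eef_pos: [0.5316, -0.1382, 0.147]
tcp_rot: [2.774, 1.474, 0.001]
force: [-0.4, -0.6, 0.6]
grip_width: 0.0855
gripper_force: 0.0
```

{"op": "jog_arm", "data": {"increments": [{"rotation":[0,0,0],"linear":[0,0,0],"grip":1},{"rotation":[0,0,0],"linear":[0,0,0],"grip":1},{"rotation":[0,0,0],"linear":[0,0,0],"grip":1},{"rotation":[0,0,0],"linear":[0,0,0],"grip":1},{"rotation":[0,0,0],"linear":[0,0,0],"grip":1},{"rotation":[0,0,0],"linear":[0,0,0],"grip":1},{"rotation":[0,0,0],"linear":[0,0,0],"grip":1},{"rotation":[0,0,0],"linear":[0,0,0],"grip":1},{"rotation":[0,0,0],"linear":[0,0,0],"grip":1},{"rotation":[0,0,0],"linear":[0,0,0],"grip":1}]}}

```text
clock: 4.55
eef_pos: [0.5314, -0.1381, 0.1467]
tcp_rot: [2.774, 1.474, 0.0]
force: [-1.3, 0.6, 4.6]
grip_width: 0.0128
gripper_force: 58.6
```

{"op": "jog_arm", "data": {"increments": [{"rotation":[0,0,6],"linear":[0,0,0],"grip":1},{"rotation":[0,0,6],"linear":[0,0,0],"grip":1},{"rotation":[0,0,6],"linear":[0,0,0],"grip":1},{"rotation":[0,0,6],"linear":[0,0,0],"grip":1},{"rotation":[0,0,6],"linear":[0,0,0],"grip":1},{"rotation":[0,0,6],"linear":[0,0,0],"grip":1},{"rotation":[0,0,6],"linear":[0,0,0],"grip":1},{"rotation":[0,0,6],"linear":[0,0,0],"grip":1},{"rotation":[0,0,6],"linear":[0,0,0],"grip":1},{"rotation":[0,0,6],"linear":[0,0,0],"grip":1},{"rotation":[0,0,6],"linear":[0,0,0],"grip":1},{"rotation":[0,0,2.7],"linear":[0,0,0],"grip":1}]}}

```text
clock: 5.75
eef_pos: [0.5316, -0.1387, 0.1467]
tcp_rot: [3.121, -0.355, 0.001]
force: [1.2, -4.2, 1.7]
grip_width: 0.0127
gripper_force: 58.6
```

{"op": "jog_arm", "data": {"increments": [{"rotation":[0,0,0],"linear":[0,0,0],"grip":1},{"rotation":[0,0,0],"linear":[0,0,0],"grip":1},{"rotation":[0,0,0],"linear":[0,0,0],"grip":1}]}}

```text
clock: 6.05
eef_pos: [0.5316, -0.1388, 0.1467]
tcp_rot: [3.121, -0.348, 0.002]
force: [2.1, -5.0, 2.1]
grip_width: 0.0129
gripper_force: 58.6
```

Run:
```python
from h import *
from rig import get_obs
o=get_obs();print(togo(o,[.531,-.139,.145],.977-1.2),o["ft_torque"],o["joint_positions"])
```

```text
[array([-0.021,  0.014,  0.067]), 0.05, ('tilt in tool', array([ 0.04, -0.06,  0.  ]))] [-1.10777679 -0.21909815  0.01517473] [ 0.23336216  0.48857862 -0.04267507  1.92320841  0.03103964  0.72940062
 -1.62043605]
```

{"op": "jog_arm", "data": {"increments": [{"rotation":[0,0,0],"linear":[0,0,0],"grip":-1},{"rotation":[0,0,0],"linear":[0,0,0],"grip":-1},{"rotation":[0,0,0],"linear":[0,0,0],"grip":-1},{"rotation":[0,0,0],"linear":[0,0,0],"grip":-1},{"rotation":[0,0,0],"linear":[0,0,0],"grip":-1},{"rotation":[0,0,0],"linear":[0,0,0],"grip":-1},{"rotation":[0,0,0],"linear":[0,0,-0.5],"grip":-1},{"rotation":[0,0,0],"linear":[0,0,-1],"grip":-1},{"rotation":[0,0,0],"linear":[0,0,-1],"grip":-1},{"rotation":[0,0,0],"linear":[0,0,-1],"grip":-1},{"rotation":[0,0,0],"linear":[0,0,-1],"grip":-1},{"rotation":[0,0,0],"linear":[0,0,-1],"grip":-1}]}}

```text
clock: 7.25
eef_pos: [0.5312, -0.138, 0.286]
tcp_rot: [3.122, -0.348, 0.001]
force: [0.1, 0.7, -0.2]
grip_width: 0.0857
gripper_force: 0.0
```

{"op": "jog_arm", "data": {"increments": [{"rotation":[0,0,0],"linear":[-0.2,-1,-0.5],"grip":-1},{"rotation":[0,0,0],"linear":[-0.2,-1,-0.5],"grip":-1},{"rotation":[0,0,0],"linear":[-0.2,-1,-0.3],"grip":-1},{"rotation":[0,0,0],"linear":[-0.2,-1,0],"grip":-1},{"rotation":[0,0,0],"linear":[-0.2,-1,0],"grip":-1},{"rotation":[0,0,0],"linear":[0,0,0],"grip":-1},{"rotation":[0,0,0],"linear":[0,0,0],"grip":-1}]}}

```text
clock: 7.95
eef_pos: [0.5344, -0.0104, 0.3171]
tcp_rot: [3.122, -0.347, 0.001]
force: [-0.5, -0.4, 0.0]
grip_width: 0.0854
gripper_force: 0.0
```

Run:
```python
from h import *
o,d=cap("wrist");pickle.dump((o,d),open("d2.pkl","wb"))
print(o["clock"],o["eef_pos"],togo(o,[.534,.06,.30]))
cv2.imwrite("pics/w2.png",cv2.resize(d["wrist"]["color"],(800,600),interpolation=cv2.INTER_CUBIC)[:,:,::-1])
```

```text
7.95 [ 0.53437236 -0.010433    0.31714755] [array([-0.633, -2.745,  0.686]), ('tilt in tool', array([-0.  , -0.03, -0.  ]))]
```

View pics/w2.png

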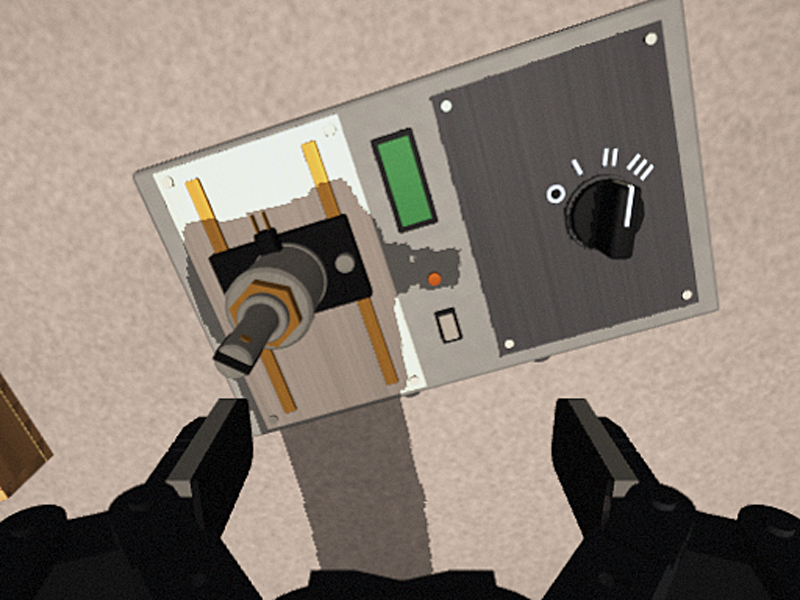

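The pointer now stands next to the two-stroke mark (611,157): the line runs (630,185)–(627,226). The plunger leans towards (236,355). I'll zoom in on it and work out the pointer heading.

Run:
```python
from h import *
o,d=pickle.load(open("d2.pkl","rb"));w=d["wrist"];p=(o["eef_pos"],o["tcp_rot"])
g=lambda u,z:at(w,np.array(u)*.64-.2,z,p)
v=g((630,185),.093)-g((627,226),.093);print("pointer joint",.977-np.arctan2(v[1],v[0]))
c=w["color"][145:260,125:278];cv2.imwrite("pics/w2c.png",cv2.resize(c,None,fx=5,fy=5,interpolation=cv2.INTER_CUBIC)[:,:,::-1])
```

```text
pointer joint 1.1315486514206272
```

View pics/w2c.png

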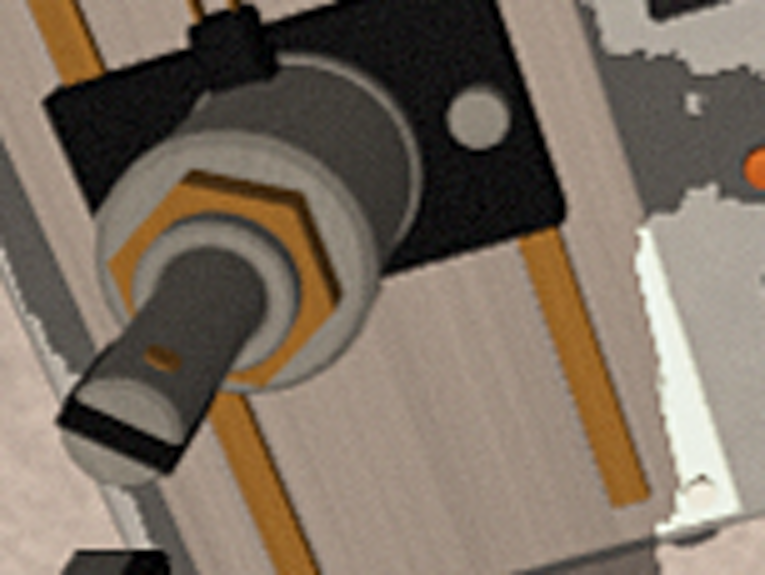

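Run:
```python
from h import *
o,d=pickle.load(open("d2.pkl","rb"));w=d["wrist"];p=(o["eef_pos"],o["tcp_rot"])
f=lambda u,z:at(w,np.array(u)/5+[125,145]-.4,z,p)
print("plunger top",f((122,431),.187),"nose",f((216,297),.139),"can",f((240,261),.125),"width",f((60,425),.187)-f((187,440),.187))
P=[.534,.06,.223];print(togo(o,P))
```

```text
plunger top [0.5349163  0.06049164 0.187     ] nose [0.53478423 0.06023934 0.139     ] can [0.53552908 0.05951356 0.125     ] width [0.00572096 0.01546355 0.        ]
[array([-0.635, -2.745,  3.766]), ('tilt in tool', array([-0.  , -0.03, -0.  ]))]
```

Run:
```python
from h import *
from rig import get_obs
print(togo(get_obs(),[.535,.0603,.222]))
```

```text
[array([-0.608, -2.794,  3.797]), ('tilt in tool', array([ 0.01, -0.02, -0.  ]))]
```

{"op": "jog_arm", "data": {"increments": [{"rotation":[0,0,0],"linear":[-0.2,-0.9,0],"grip":-1},{"rotation":[0,0,0],"linear":[-0.2,-0.9,0],"grip":-1},{"rotation":[0,0,0],"linear":[-0.2,-0.9,0],"grip":-1},{"rotation":[0,0,0],"linear":[0,-0.1,0],"grip":-1},{"rotation":[0,0,0],"linear":[0,0,0],"grip":-1},{"rotation":[0,0,0],"linear":[0,0,0],"grip":-1},{"rotation":[0,0,0],"linear":[0,0,0],"grip":-1}]}}

```text
clock: 8.7
eef_pos: [0.5353, 0.0597, 0.3164]
tcp_rot: [3.122, -0.351, -0.0]
force: [0.4, -0.3, -0.1]
grip_width: 0.0854
gripper_force: 0.0
```

Run:
```python
from h import *
o,d=cap("wrist");pickle.dump((o,d),open("d3.pkl","wb"))
print(o["clock"],o["eef_pos"],togo(o,[.535,.0603,.222]))
cv2.imwrite("pics/w3.png",d["wrist"]["color"][150:384,130:380][:,:,::-1].repeat(2,0).repeat(2,1))
```

```text
8.7 [0.53530388 0.05973693 0.31644482] [array([-0.017, -0.02 ,  3.778]), ('tilt in tool', array([ 0.02, -0.  ,  0.  ]))]
```

View pics/w3.png

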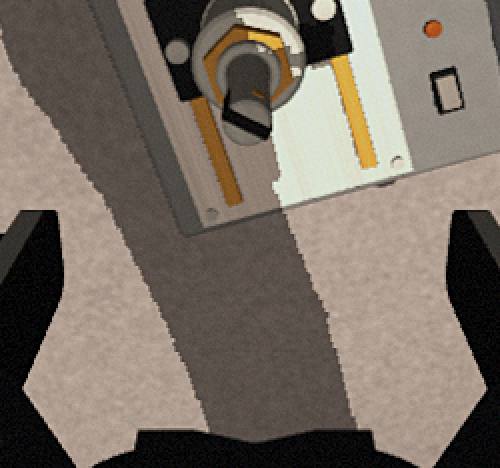

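The plunger's top face is centred near (247,117) in this crop, between the fingers. I'll check that position numerically.

Run:
```python
from h import *
o,d=pickle.load(open("d3.pkl","rb"));w=d["wrist"];p=(o["eef_pos"],o["tcp_rot"])
f=lambda u,z:at(w,np.array(u)/2+[130,150]-.25,z,p)
print(f((247,117),.187),f((222,117),.187),f((271,117),.187),"nose",f((248,72),.139),"can",f((249,61),.125))
c=w["color"][150:235,210:300];cv2.imwrite("pics/w3c.png",cv2.resize(c,None,fx=7,fy=7,interpolation=cv2.INTER_CUBIC)[:,:,::-1])
```

```text
[0.53655117 0.06054022 0.187     ] [0.53832277 0.06830726 0.187     ] [0.53485074 0.05308317 0.187     ] nose [0.53573508 0.06081519 0.139     ] can [0.53571806 0.06052303 0.125     ]
```

View pics/w3c.png

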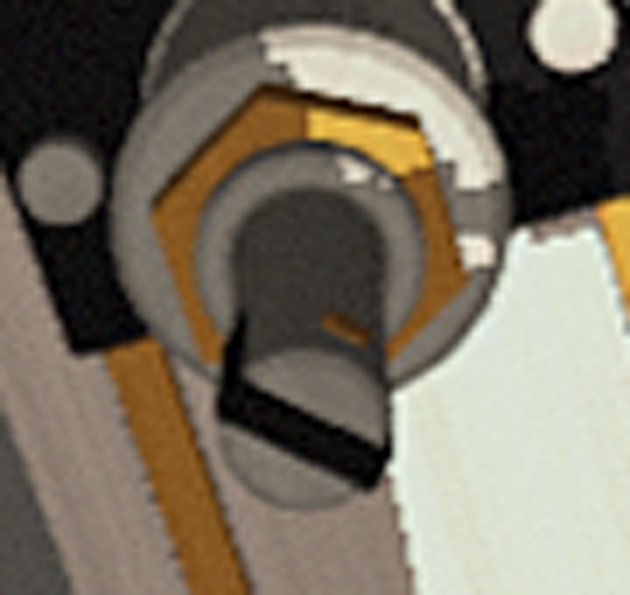

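{"op": "jog_arm", "data": {"increments": [{"rotation":[0,0,0],"linear":[-0.01,-0.03,0.5],"grip":-1},{"rotation":[0,0,0],"linear":[0,0,0.8],"grip":-1},{"rotation":[0,0,0],"linear":[0,0,0.8],"grip":-1},{"rotation":[0,0,0],"linear":[0,0,0.8],"grip":-1},{"rotation":[0,0,0],"linear":[0,0,0.5],"grip":-1},{"rotation":[0,0,0],"linear":[0,0,0.35],"grip":-1},{"rotation":[0,0,0],"linear":[0,0,0],"grip":-1},{"rotation":[0,0,0],"linear":[0,0,0],"grip":-1},{"rotation":[0,0,0],"linear":[0,0,0],"grip":-1},{"rotation":[0,0,0],"linear":[0,0,0],"grip":-1}]}}

```text
clock: 9.75
eef_pos: [0.5354, 0.0618, 0.2233]
tcp_rot: [-3.122, 0.348, -0.002]
force: [0.3, 0.6, -0.0]
grip_width: 0.0853
gripper_force: 0.0
```

{"op": "jog_arm", "data": {"increments": [{"rotation":[0,0,0],"linear":[0,0.045,0],"grip":-1},{"rotation":[0,0,0],"linear":[0,0,0],"grip":-1},{"rotation":[0,0,0],"linear":[0,0,0],"grip":-1},{"rotation":[0,0,0],"linear":[0,0,0],"grip":-1}]}}

```text
clock: 10.15
eef_pos: [0.5349, 0.0607, 0.2227]
tcp_rot: [-3.122, 0.348, 0.0]
force: [0.2, -0.4, 0.3]
grip_width: 0.0852
gripper_force: 0.0
```

{"op": "jog_arm", "data": {"increments": [{"rotation":[0,0,0],"linear":[0,0,0],"grip":0.5},{"rotation":[0,0,0],"linear":[0,0,0],"grip":0.6},{"rotation":[0,0,0],"linear":[0,0,0],"grip":0.6},{"rotation":[0,0,0],"linear":[0,0,0],"grip":0.6},{"rotation":[0,0,0],"linear":[0,0,0],"grip":0.6},{"rotation":[0,0,0],"linear":[0,0,0],"grip":0.6}]}}

```text
clock: 10.75
eef_pos: [0.5349, 0.0608, 0.2227]
tcp_rot: [-3.122, 0.348, -0.0]
force: [0.4, 1.2, 0.3]
grip_width: 0.0172
gripper_force: 0.5
```

{"op": "jog_arm", "data": {"increments": [{"rotation":[0,0,0],"linear":[0,0,0],"grip":0.65},{"rotation":[0,0,0],"linear":[0,0,0],"grip":0.7},{"rotation":[0,0,0],"linear":[0,0,0],"grip":0.8},{"rotation":[0,0,0],"linear":[0,0,0],"grip":1},{"rotation":[0,0,0],"linear":[0,0,0],"grip":1},{"rotation":[0,0,0],"linear":[0,0,0],"grip":1},{"rotation":[0,0,0],"linear":[0,0,0],"grip":1}]}}

```text
clock: 11.45
eef_pos: [0.535, 0.0612, 0.2228]
tcp_rot: [-3.122, 0.347, -0.001]
force: [1.0, 5.5, 2.4]
grip_width: 0.0145
gripper_force: 58.4
```

Run:
```python
from h import *
from rig import get_obs
o=get_obs();print(o["force"],o["ft_torque"],togo(o,[.535,.0605,.2567]),o["grip_width"])
```

```text
[0.96252597 5.51974764 2.43924603] [ 1.40162365 -0.21808103 -0.00718682] [array([ 0.005,  0.026, -1.356]), ('tilt in tool', array([-0.04, -0.02,  0.  ]))] 0.014545091203767825
```

{"op": "jog_arm", "data": {"increments": [{"rotation":[0,0,0],"linear":[0,-0.02,-0.1],"grip":1},{"rotation":[0,0,0],"linear":[0,0,-0.1],"grip":1},{"rotation":[0,0,0],"linear":[0,0,0],"grip":1},{"rotation":[0,0,0],"linear":[0,0,0],"grip":1}]}}

```text
clock: 11.85
eef_pos: [0.5351, 0.0612, 0.2278]
tcp_rot: [-3.122, 0.348, -0.0]
force: [-0.3, 4.3, 1.4]
grip_width: 0.0146
gripper_force: 58.8
```

{"op": "jog_arm", "data": {"increments": [{"rotation":[0,0,0],"linear":[0,-0.02,-0.1],"grip":1},{"rotation":[0,0,0],"linear":[0,0,-0.15],"grip":1},{"rotation":[0,0,0],"linear":[0,0,-0.15],"grip":1},{"rotation":[0,0,0],"linear":[0,0,-0.15],"grip":1},{"rotation":[0,0,0],"linear":[0,0,-0.15],"grip":1},{"rotation":[0,0,0],"linear":[0,0,-0.15],"grip":1},{"rotation":[0,0,0],"linear":[0,0,0],"grip":1},{"rotation":[0,0,0],"linear":[0,0,0],"grip":1}]}}

```text
clock: 12.65
eef_pos: [0.5351, 0.0616, 0.2489]
tcp_rot: [3.122, -0.348, 0.0]
force: [-0.5, 0.0, -2.1]
grip_width: 0.0146
gripper_force: 58.6
```

{"op": "jog_arm", "data": {"increments": [{"rotation":[0,0,0],"linear":[0,0,-0.15],"grip":1},{"rotation":[0,0,0],"linear":[0,0,-0.15],"grip":1},{"rotation":[0,0,0],"linear":[0,0,-0.07],"grip":1},{"rotation":[0,0,0],"linear":[0,0,0],"grip":1},{"rotation":[0,0,0],"linear":[0,0,0],"grip":1},{"rotation":[0,0,0],"linear":[0,0,0],"grip":1}]}}

```text
clock: 13.25
eef_pos: [0.5351, 0.0616, 0.258]
tcp_rot: [3.122, -0.348, -0.0]
force: [0.2, -0.0, -1.5]
grip_width: 0.0147
gripper_force: 58.6
```

Run:
```python
from h import *
o,d=cap("wrist","scene");pickle.dump((o,d),open("d4.pkl","wb"))
print(o["clock"],o["eef_pos"],o["force"],togo(o,[.535,.0605,.2583]))
s=d["scene"]
# project nose centre in scene
k=s["mtx"];M=R.from_rotvec(s["rotation"]).as_matrix() if np.size(s["rotation"])==3 else s["rotation"]
v=M.T@(np.array([.535,.061,.139])-s["origin"]);a=v[:2]/v[2];a=a*(1+s["k1"]*(a@a));u=k[:2,:2]@a+k[:2,2];print(u)
x,y=u.astype(int);c1=s["color"][y-30:y+30,x-25:x+25];c2=d["wrist"]["color"][130:250,207:307]
cv2.imwrite("pics/g4.png",np.hstack([cv2.resize(c1,(400,480),interpolation=cv2.INTER_CUBIC),cv2.resize(c2,(400,480),interpolation=cv2.INTER_CUBIC)])[:,:,::-1])
```

```text
13.25 [0.53506237 0.06160318 0.2579988 ] [ 0.15187281 -0.01165456 -1.54376919] [array([ 0.007,  0.044, -0.012]), ('tilt in tool', array([0.  , 0.02, 0.  ]))]
[258.67224168 181.46924381]
```

View pics/g4.png

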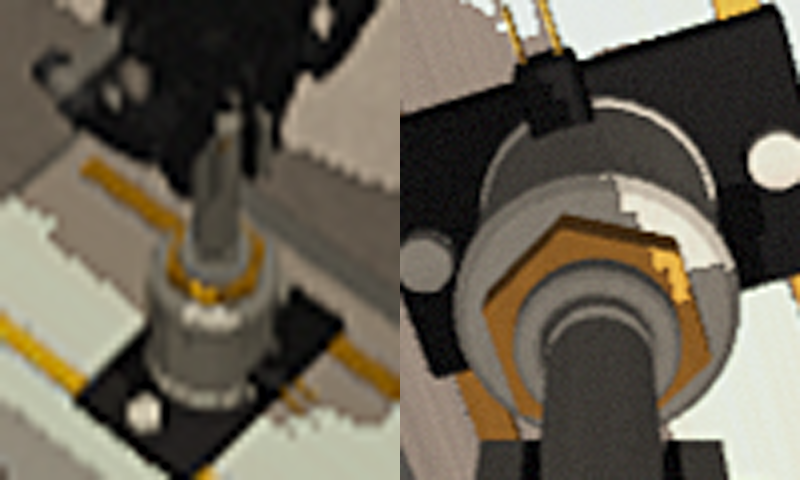

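The force of −1.5 N matches the free plunger's weight. The wrist crop (right half) shows a light ring at about (597,303–320) round the rod, just above the nose. I'll check this against the predicted projection.

Run:
```python
from h import *
o,d=pickle.load(open("d4.pkl","rb"));w=d["wrist"]
T=np.eye(4);T[:3,:3]=R.from_rotvec(o["tcp_rot"]).as_matrix();T[:3,3]=o["eef_pos"];C=np.linalg.inv(T@w["hand_eye"])
def row(r,z):
    p=np.array([.535,.0612,.139+z])+r*T[:3,0];v=(C@[*p,1])[:3];a=v[:2]/v[2];a*=1+w["k1"]*(a@a);u=w["mtx"][:2,:2]@a+w["mtx"][:2,2];return ((u-[207,130]+.5)*4+[400,0]-.5).round(1)
print("nose outer",row(.0145,0),"bore",row(.0086,0),"can rim",row(.0235,-.014))
for g in (-.002,0,.002,.003,.004,.006): print(g,"low flank outer/inner",row(.008,g-.002),row(.0062,g-.002),"upper edge",row(.008,g+.002))
c=w["color"][195:225,240:275].mean(2)
print(w["color"][190:222,253:258].mean((1,2)).round().astype(int).tolist(), "rows 190..; crop y=(row-130+.5)*4")
```

```text
nose outer [595.5 256.8] bore [595.6 293.7] can rim [595.8 172.3]
-0.002 low flank outer/inner [595.7 287.9] [595.7 298.8] upper edge [595.6 297.5]
0 low flank outer/inner [595.6 292.6] [595.7 303.7] upper edge [595.5 302.4]
0.002 low flank outer/inner [595.6 297.5] [595.6 308.6] upper edge [595.5 307.4]
0.003 low flank outer/inner [595.6 299.9] [595.6 311.1] upper edge [595.5 310. ]
0.004 low flank outer/inner [595.5 302.4] [595.6 313.6] upper edge [595.4 312.5]
0.006 low flank outer/inner [595.5 307.4] [595.5 318.7] upper edge [595.4 317.8]
[94, 90, 91, 90, 77, 52, 58, 86, 106, 108, 117, 116, 116, 92, 63, 53, 81, 124, 113, 75, 51, 57, 55, 57, 55, 56, 57, 59, 56, 56, 57, 56] rows 190..; crop y=(row-130+.5)*4
```

```bash
python3 -c "
from rig import r,get_obs
print(r.sign_off());o=get_obs();print(o['eef_pos'],o['gripper_force'])"
```

```text
the job is handed in; nothing more can be done
None
the job is handed in; nothing more can be done
```

I turned the selector to two strokes and drew the plunger straight up; the gripper is holding it with the groove's middle about 3 mm above the nose. The job is handed in, but sign-off gave no verdict. I did not look at the selector again after the lift; it read about 1.13 rad before it.

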